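Hook the spent filter cassette out of the dust extractor

TASK

The spent red filter cassette sits deep in its bay of the dust extractor: push the orange-tabbed retainer right across so it frees the red cassette's bay and covers the green one's. Take the hooked pick from the blue mat, drop its hook into the red cassette's pull loop inside the bay and drag it out until it lies flat on the bench with its back end at least 2 cm clear of the housing. Lay the pick back on the mat, hook down; only the pick may touch the cassettes, and the green cassette and the other things stay put, the retainer still covering it.

Things in the scene. Friction and masses are not known exactly. Their poses are not given: they have to be found in the camera images.
- housing: Grey low filter housing fixed to the bench, 160 (x) x 132 (y, 162 with flanges) x 62 mm high, without floor; origin under its centre. The open mouth is its local -x face, turned roughly to the robot's left. Clear roof over the front 110 mm; a black hose spigot (56 mm wide) stands on the rear roof at local x = +48 mm, up to 98 mm above the bench.
- mouth (a point): Middle of the mouth at bench level, local x = -80 mm of the housing (axes as the housing). Two bays lie side by side at local y = +30 and -30 mm, each 52 mm wide, 56 mm high inside, 152 mm deep to the back wall. The wall between is 8 mm thick, outer walls 10 mm. The cassettes lie on the bench in the bays.
- retainer (a joint): Position (m) of the aluminium retainer plate sliding across the mouth along the housing's local y: -0.032 to +0.032, 0 = half over both bays, starts near 0. At +0.03 it covers the bay at +y and frees the one at -y; at -0.03 the reverse. Plate 60 mm wide, 4 mm thick, 7 to 54 mm above the bench, at local x = -85 mm. Moves at about 1.5 N, stays where left.
- retainer_tab (a point): Centre of the upper half of the retainer's orange tab, 86 mm above the bench. The tab moves with the retainer; it is 10 mm thick (housing x), 24 mm wide (housing y), stands free from 62 to 98 mm above the bench, at housing local x = -91 mm and local y = joint value.
- spent: Red filter cassette (about 120 g), in either bay; origin under the centre of its pull loop's opening, local -x points out of the mouth. Frame 70 x 42 x 16 mm high with white pleats, x = +15 to +85 mm. Loop opening x = -13 to +15, y = -15 to +15 mm; its side bars and 6 mm thick front bar (x = -19 to -13) are 12 mm high. Length 104 mm.
- spent_loop (a point): Centre of the red cassette's loop opening, 6 mm above its underside; axes as the cassette's.
- spent_tail (a point): Middle of the red cassette's back end (local x = +85 mm), 8 mm above its underside.
- fresh_loop (a point): Centre of the loop opening of the green cassette (same build as the red) in the other bay, 6 mm above its underside.
- pick: Hooked pick, 243 mm, 160 g, lying hook down on the mat; origin under mid-handle, +x to the hook. Wooden handle x = -50 to +50 mm, 26 mm wide, 28 high (12 to 40 mm above its underside); dark guards 6 x 44 x 46 mm at its ends carry it. A 7 mm steel shank at 26 mm height runs to x = +190 mm, where a 7 mm prong turns straight down to z = 0.
- pick_grip (a point): Centre of the pick's handle (26 mm wide), 26 mm above its underside: grasp it here across the handle, along the pick's y.
- pick_tip (a point): Bottom of the hook's prong, at the pick's x = +190 mm, z = 0.
- mat: Blue tool mat with a white grid, 300 (x) x 160 (y) x 1.5 mm, fixed; the origin is the centre of its underside.
- loupe: Black loupe, 38 mm diameter, 30 mm high, bystander; origin at the centre of its underside.
- adapter_b: Black mains adapter, 51 x 119 x 34 mm, bystander; origin at the centre of its underside.
- fresh: Green filter cassette, same build and axes as the red one, bystander; stays in its bay.
Things that resemble listed ones, but are neither listed nor needed, are in the scene too. There is more than one size of the housing; the one meant has the size given above. Of the things that look like the pick, the larger one is meant.

How it is judged:
On the way, in this order (a step that is already met when the one before it is completed fails the run):
1. the retainer is slid at least 22 mm from the middle, over the green cassette's bay, freeing the red one's (((y of spent_loop in the frame of housing above 0 m and value of joint retainer below -0.022 m) or (y of spent_loop in the frame of housing below 0 m and value of joint retainer above 0.022 m)) and x of spent_loop in the frame of housing above -0.075 m), for 0.2 s.
2. the hook's prong is down in the red cassette's pull loop while the loop is still inside the bay (x of pick_tip in the frame of spent_loop between -0.014 and 0.016 m and y of pick_tip in the frame of spent_loop between -0.017 and 0.017 m and z of pick_tip in the frame of spent_loop below 0.004 m and x of spent_loop in the frame of housing above -0.075 m), for 0.1 s.
3. the red cassette's back end is at least 20 mm in front of the mouth (x of spent_tail in the frame of housing below -0.1 m), for 0.2 s.
At the end, for the whole second after the job is handed in: Red cassette flat at rest on the bench, back end 20 mm or more before the mouth; pick at rest on the mat, hook down, handle centre and prong tip over it (5 mm tolerance); retainer 22 mm or more off the middle, over the green cassette's bay; green cassette moved under 20 mm (x of spent_tail in the frame of housing below -0.1 m and angle between spent's own z axis and vertical below 0.1 rad and height (world z) of spent_tail below 0.02 m and linear speed of each of spent, pick below 0.02 m/s and x of pick_grip in the frame of mat between -0.155 and 0.155 m and y of pick_grip in the frame of mat between -0.085 and 0.085 m and x of pick_tip in the frame of mat between -0.155 and 0.155 m and y of pick_tip in the frame of mat between -0.085 and 0.085 m and height (world z) of pick_grip below 0.035 m and height (world z) of pick_tip below 0.01 m and ((y of fresh_loop in the frame of housing below 0 m and value of joint retainer below -0.022 m) or (y of fresh_loop in the frame of housing above 0 m and value of joint retainer above 0.022 m)) and distance of fresh_loop from where it was at the start of the episode below 0.02 m); the robot touches nothing.
It fails at once if the robot touches a cassette (over 1 N) (contact force between any of the fingers, the arm and spent above 1 N or contact force between any of the fingers, the arm and fresh above 1 N).
It fails at once if the green cassette is moved by over 20 mm (distance of fresh_loop from where it was at the start of the episode above 0.02 m).
It fails at once if a bystander (loupe, adapter) is moved by over 30 mm (distance of any of loupe, adapter_b from where it was at the start of the episode above 0.03 m).
It also fails if it takes over 64 s, if anything falls off the work surface, if the arm or the gripper's body presses on something with over 40 N, if the wrist force passes 120 N, or if a joint passes its speed limit or range.

ROBOT

A 6-joint arm with a two-finger parallel gripper is mounted at the origin on the work surface; the furniture and walls round the work are solid. World frame = base frame: x ahead of the robot, y to its left, z up, the work surface at z = 0. Lengths are in m, angles in rad, forces in N, time in s.
With the tool pointing down it reaches from about 0.35 to 0.975 m from the base axis. Payload 4.9 kg.
Tool frame: the origin (TCP) lies at the very end of the fingers, on their centre line; the grasp point (between the pads) lies 19 mm behind it (grasp_offset is the distance from the TCP to the grasp point, in m); x points along the fingers, y is the direction in which the jaws open and shut, and the axes are right-handed (so a half turn about x gives the same grasp; the last joint's range is limited). The gripper opens to 85 mm and grips with 20 to 120 N. Pads are 22 mm wide; open, the fingers measure 114 mm over their backs; the gripper's body (76 mm by 85 mm) begins 54 mm behind the grasp point. The pads swing forward as they close: fully open they stand 13 mm farther back than shut.
Start: joints at [-1.397, 0.053, 1.613, -0, 1.476, -0.119], TCP at [0.18, -0.598, 0.231] pointing down, gripper open.
Joint ranges: [-3.01, 3.01], [-1.01, 2.22], [0.06, 2.58], [-1.02, 4.17], [0.09, 2.62], [-3.14, 3.14]. Speed limits (rad/s): [2.57, 2.57, 3.14, 3.14, 3.14, 3.14].

INTERFACE

Orientations are given as a rotation vector (axis times angle).
In Python, from station import get_obs, get_image, camera_model, finish_job, grasp_offset gives the robot as it stands.
- The arm moves only by the shell command python3 -m crank 'ROWS' [OPENING] [FORCE]. ROWS is JSON, a list that holds one entry, the list of rows, each a list of 4 numbers: the shift along the world's x, y, z in m, then the turn about the world's z in degrees. In form: [[[dx, dy, dz, turn], ...]]. A call has 1 to 5 rows; each row is the pose to reach, as a shift and turn from the pose commanded when the call began; what a row does not reach only later rows make up. A row lasts 1/12 s, in which the tool goes at most 41.7 mm and 7.16 degrees, less where a joint would pass 70% of its speed; a pose out of reach is approached as far as the arm can. A call with a gripper value outside its range is refused whole. OPENING is the opening, from 0 (shut) to 1 (fully open), set as the call begins (- or left out, the last holds). The fingers move at their own pace and stop on an object; FORCE is the grip in N (left out, the last holds). Time passes only in rows, so rows that repeat a pose let the fingers close. It gives the time, the measured TCP pose, the force and the opening at its end, in the units of the state.
- get_obs(): the state, without advancing time (a new reading comes with each control period).
- get_image(name): name is "scene" or "top"; returns (picture, depth): 384x512x3 uint8, red, green, blue; 384x512 float32, m along the optical axis (not along the pixel's ray), 0 where there is no reading.
- camera_model(name): a dict with "fx", "fy", "cx", "cy" (pixels), "xyz" and "attitude" of the camera in the world. Camera axes: x right, y down, z forward; pixel columns grow to the right and rows downward; lengths in m; the calibration is good to about 2 mm. A picture is of the moment at which its call begins. camera_model takes no time and is no camera call.
- finish_job(): hands the job in, once; it reports no verdict.
The state is a dict: "t": time; "q": joint angles; "dq": joint speeds; "effort": joint torques, N m; "tool_pos": TCP position; "tool_rot": TCP orientation; "contact_force": force on the tool from outside, world axes, zero at the start; "wrist_torque": the same for the moment, N m; "opening": finger opening in m.
Only numpy, scipy, OpenCV 4.12 (cv2) and the standard library are available. Lean on these libraries where they do the work, as an engineer would, in place of code of your own. Each camera call takes 0.05 s, during which the arm holds its last target.

## Working session

There is one attempt and no reset: what is moved stays moved. The work goes in short steps, Python scripts to look and compute and a shell command to move; the robot and the scene stay as the last step left them, time stands still between calls to the robot, and variables do not carry over. Pictures are saved under pics/ and viewed, and the job is handed in when it is done.

```bash
ls; mkdir -p pics; python3 - <<'E'
from station import *
import cv2,numpy as np
o=get_obs();print({k:np.round(v,3).tolist() for k,v in o.items()},grasp_offset)
for n in("scene","top"):
    im,d=get_image(n);np.savez(f"pics/{n}0.npz",im=im,d=d);cv2.imwrite(f"pics/{n}0.png",im[:,:,::-1]);print(camera_model(n))
E
```

```text
pics
{'t': 0.0, 'q': [-1.397, 0.053, 1.614, -0.0, 1.476, -0.119], 'dq': [0.001, 0.0, -0.001, 0.0, -0.001, 0.001], 'effort': [-0.001, -39.368, -37.018, -0.0, 0.007, -0.0], 'tool_pos': [0.18, -0.598, 0.23], 'tool_rot': [2.065, 0.307, -2.065], 'contact_force': [1.215, 0.223, -0.106], 'wrist_torque': [-0.007, -0.018, 0.039], 'opening': 0.085} 0.0187
{'fx': 353.9478486045925, 'fy': 353.9478486045925, 'cx': 253.72639952039776, 'cy': 193.97090805994077, 'xyz': array([-0.42449552,  0.40115006,  0.79461455]), 'attitude': array([-1.20234931,  2.16830636, -1.04706922])}
{'fx': 393.4754203404957, 'fy': 393.4754203404957, 'cx': 258.49074156002297, 'cy': 189.03427417831315, 'xyz': array([ 0.25729916, -0.03716852,  1.62308229]), 'attitude': array([-2.19707107,  2.18577918, -0.07384807])}
```

View pics/scene0.png

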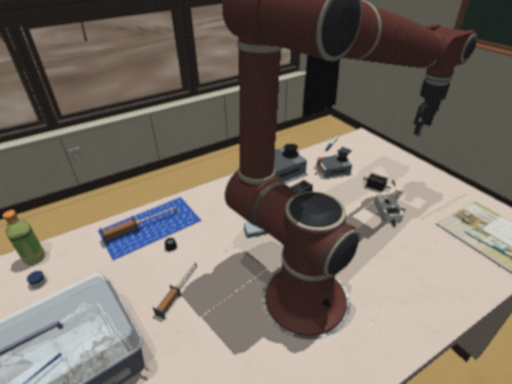

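View pics/top0.png

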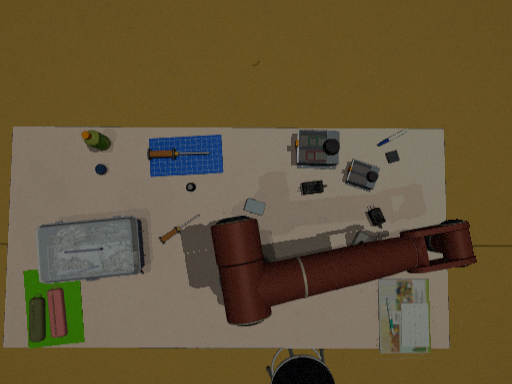

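The mat with the pick is at top (185,155). The larger housing is at (317,148) and a smaller one at (361,175). The robot base is near (240,285). I'll enlarge these areas.

```bash
cat >h.py <<'E'
from station import *
import cv2,numpy as np
from scipy.spatial.transform import Rotation as R
def ray(n,u,v):
    c=camera_model(n);return R.from_rotvec(c['attitude']).apply([(u-c['cx'])/c['fx'],(v-c['cy'])/c['fy'],1]),c['xyz']
def atz(n,u,v,z):
    r,o=ray(n,u,v);return o+r*(z-o[2])/r[2]
def dep(n,u,v,d):
    r,o=ray(n,u,v);return o+r*d[int(round(v)),int(round(u))]
def proj(n,p):
    c=camera_model(n);q=R.from_rotvec(c['attitude']).inv().apply(np.array(p)-c['xyz']);return q[...,:2]/q[...,2:]*c['fx']+[c['cx'],c['cy']]
def crop(im,x0,y0,x1,y1,s,name):
    a=cv2.resize(im[y0:y1,x0:x1,::-1],None,fx=s,fy=s,interpolation=cv2.INTER_CUBIC)
    a=np.clip(a.astype(float)*1.3,0,255).astype('uint8')
    for x in range(x0,x1,10): cv2.putText(a,str(x),((x-x0)*s,10),0,.35,(0,255,255));cv2.line(a,((x-x0)*s,12),((x-x0)*s,18),(0,255,255))
    for y in range(y0,y1,10): cv2.putText(a,str(y),(0,(y-y0)*s+4),0,.35,(0,255,255))
    cv2.imwrite(f"pics/{name}.png",a)
def snap(n,k):
    im,d=get_image(n);np.savez(f"pics/{k}.npz",im=im,d=d);return im,d
E
python3 - <<'E'
from h import *
a=np.load('pics/top0.npz')['im']
crop(a,285,120,385,195,8,'c1');crop(a,140,125,235,195,8,'c2')
b=np.load('pics/scene0.npz')['im']
crop(b,240,130,360,220,6,'c3')
E
```

```text
(no output)
```

View pics/c1.png

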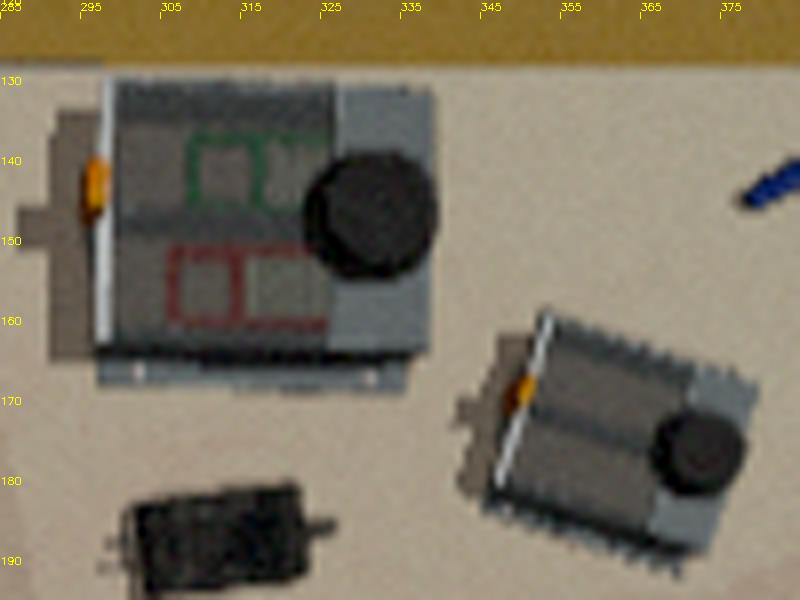

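View pics/c2.png

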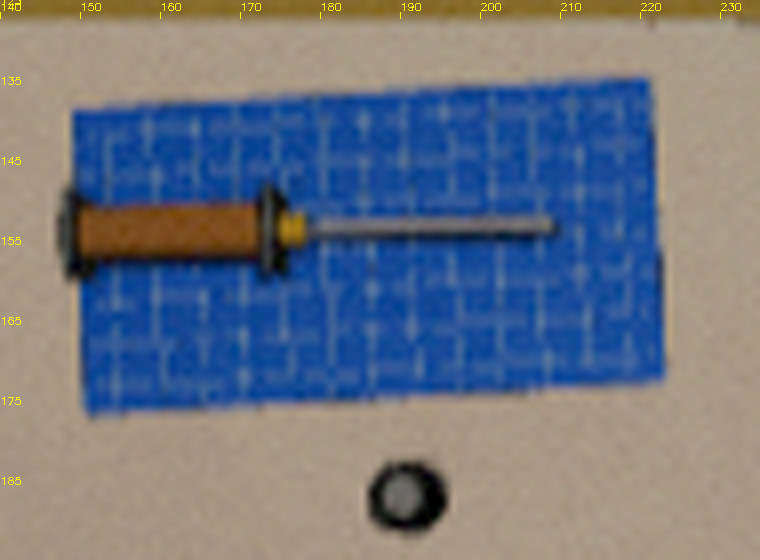

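View pics/c3.png

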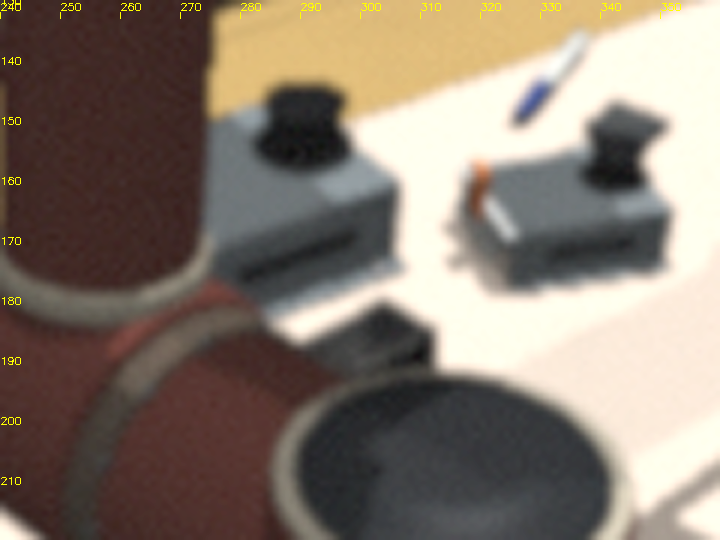

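```bash
python3 - <<'E'
from h import *
from scipy.optimize import least_squares
def fit(local,px,x0,n='top'):
    local=np.array(local,float);px=np.array(px,float)
    def W(p): 
        c,s=np.cos(p[2]),np.sin(p[2]);w=local.copy();w[:,0]=p[0]+c*local[:,0]-s*local[:,1];w[:,1]=p[1]+s*local[:,0]+c*local[:,1];return w
    r=least_squares(lambda p:(proj(n,W(p))-px).ravel(),x0);return r.x,r.fun.reshape(-1,2).round(1).tolist()
# housing top corners
p,e=fit([[-.08,.066,.062],[-.08,-.066,.062],[.08,.066,.062],[.08,-.066,.062],],[[298.5,130],[297.3,163.3],[338.5,131],[338.5,164]],[.4,-.25,-1.57])
print('housing',p.round(4),e)
H=p
# depth checks
d=np.load('pics/top0.npz')['d']
for u,v in[(336,160),(337,135),(330,146),(297,143),(170,153),(195,153),(190,187)]:print(u,v,dep('top',u,v,d).round(4))
def toH(w):
    c,s=np.cos(H[2]),np.sin(H[2]);x,y=w[0]-H[0],w[1]-H[1];return np.round([c*x+s*y,-s*x+c*y],4)
print('tab',atz('top',297,143.5,.09),toH(atz('top',297,143.5,.098)))
# red loop: inner opening corners
for nm,pp in dict(red=[(306.3,151),(306.3,161),(315.5,151),(315.5,161)],green=[(309,137),(309,146),(317.8,137),(317.8,146)]).items():
    for q in pp: print(nm,q,atz('top',*q,.012).round(4),toH(atz('top',*q,.012)))
p,e=fit([[-.15,.08,.0015],[-.15,-.08,.0015],[.15,.08,.0015],[.15,-.08,.0015]],[[149,139],[150.7,176.7],[221,135],[223,172.3]],[.4,.25,-1.57]);print('mat',p,e)
p,e=fit([[.056,.0,.046],[-.056,0,.046],[.19,0,.029]],[[173.3,153.3],[148.3,154],[208.5,153.3]],[.4,.25,-1.57]);print('pick',p,e)
q=get_obs();print(R.from_rotvec(q['tool_rot']).as_matrix().round(3))
E
```

```text
housing [ 0.5257 -0.2819 -1.5891] [[0.0, 0.3], [0.7, -0.4], [-0.2, 0.2], [-0.5, -0.1]]
336 160 [ 0.4737 -0.3527  0.0628]
337 135 [ 0.5745 -0.3573  0.064 ]
330 146 [ 0.5234 -0.322   0.1008]
297 143 [ 0.534  -0.1928  0.1035]
170 153 [0.5009 0.3144 0.0448]
195 153 [0.5036 0.2156 0.0314]
190 187 [0.3651 0.2349 0.0249]
tab [ 0.53446006 -0.19413182  0.09      ] [-0.0887  0.0057]
red (306.3, 151) [ 0.5175 -0.2405  0.012 ] [-0.0413 -0.009 ]
red (306.3, 161) [ 0.4759 -0.2404  0.012 ] [-0.0406 -0.0505]
red (315.5, 151) [ 0.5177 -0.2785  0.012 ] [-0.0033 -0.0081]
red (315.5, 161) [ 0.4762 -0.2784  0.012 ] [-0.0027 -0.0496]
green (309, 137) [ 0.576  -0.2518  0.012 ] [-0.031   0.0497]
green (309, 146) [ 0.5384 -0.2517  0.012 ] [-0.0304  0.0121]
green (317.8, 137) [ 0.5762 -0.2883  0.012 ] [0.0054 0.0506]
green (317.8, 146) [ 0.5386 -0.2881  0.012 ] [0.006 0.013]
mat [ 0.49675033  0.25772723 -1.50616991] [[-0.0, -0.3], [-0.1, 0.3], [0.0, -0.5], [0.1, 0.4]]
pick [ 0.49783266  0.35105347 -1.54280691] [[1.4, 0.1], [-1.4, -0.0], [-0.0, -0.0]]
[[-0.     0.289 -0.957]
 [ 0.002 -0.957 -0.289]
 [-1.    -0.002 -0.   ]]
```

```bash
python3 -m crank '[[[0.022,0.029,0,5],[0.044,0.058,0,10],[0.066,0.087,0,15],[0.088,0.116,0,20],[0.11,0.145,0,25]]]' 0; python3 -m crank '[[[0.022,0.029,0,5],[0.044,0.058,0,10],[0.066,0.087,0,15],[0.088,0.116,0,20],[0.11,0.145,0,25]]]'; python3 -m crank '[[[0.022,0.029,0,5],[0.044,0.058,0,10],[0.066,0.087,0,15],[0.085,0.116,0,20],[0.085,0.118,0,25]]]'
```

```text
t: 0.52
tool_pos: [0.2909, -0.4517, 0.2306]
tool_rot: [1.795, 0.69, -1.795]
contact_force: [0.7, 0.5, -0.0]
opening: 0.0256
t: 0.93
tool_pos: [0.4009, -0.3066, 0.2309]
tool_rot: [1.498, 0.992, -1.498]
contact_force: [0.1, -0.5, -0.4]
opening: -0.0
t: 1.35
tool_pos: [0.4874, -0.1859, 0.2307]
tool_rot: [1.181, 1.23, -1.178]
contact_force: [-1.0, 0.0, 0.4]
opening: -0.0
```

```bash
python3 -m crank '[[[0,-0.002,-0.04,0],[0,-0.004,-0.08,0],[0,-0.005,-0.12,0],[0,-0.005,-0.145,0],[0,-0.005,-0.157,0]]]'; python3 - <<'E'
from h import *
im,d=snap('top','t1');crop(im,280,120,345,170,12,'t1');im,d=snap('scene','s1');crop(im,240,90,360,180,6,'s1');print(get_obs()['tool_pos'])
E
```

```text
t: 1.77
tool_pos: [0.4821, -0.1935, 0.069]
tool_rot: [1.186, 1.232, -1.19]
contact_force: [0.7, -0.6, -0.8]
opening: 0.0001
[ 0.48340176 -0.19424214  0.07139185]
```

View pics/t1.png

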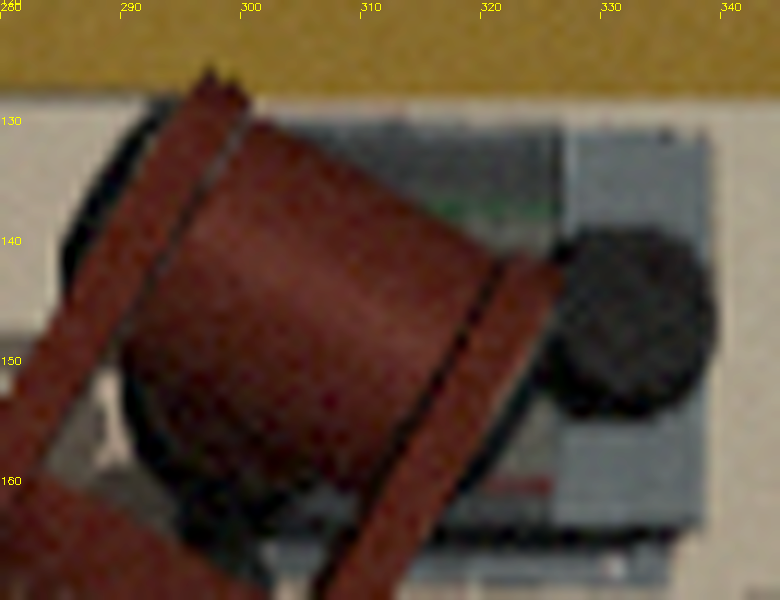

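View pics/s1.png

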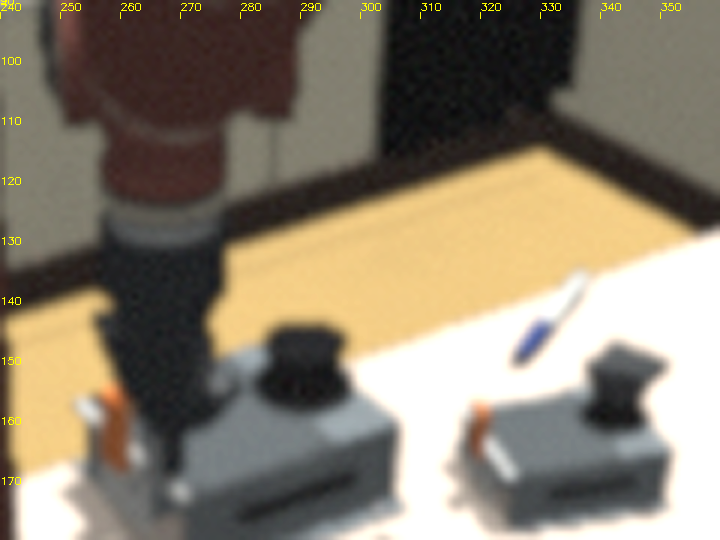

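The fingers stand on the near side of the orange tab (scene 257,160), which is clear. I'll push in +x now.

```bash
python3 -m crank '[[[0.012,0,0,0],[0.022,0,0,0],[0.03,0,0,0],[0.036,0,0,0],[0.042,0,0,0]]]';python3 -m crank '[[[0.002,0,0,0],[0.004,0,0,0],[0.004,0,0,0],[0.004,0,0,0]]]'
```

```text
t: 2.28
tool_pos: [0.5287, -0.196, 0.0758]
tool_rot: [1.186, 1.222, -1.186]
contact_force: [-1.5, -0.4, 2.3]
opening: -0.0001
t: 2.62
tool_pos: [0.5314, -0.1952, 0.0741]
tool_rot: [1.187, 1.224, -1.186]
contact_force: [-0.5, -0.2, -0.8]
opening: -0.0003
```

```bash
python3 -m crank '[[[-0.01,0,0,0],[-0.012,0,0.035,0],[-0.015,0,0.075,0],[-0.02,0.03,0.1,0],[-0.025,0.07,0.1,0]]]' 1; python3 -m crank '[[[0,0.04,0,0],[0,0.08,0,0],[0,0.12,0,0],[0,0.16,0,0],[0,0.2,0,0]]]';python3 -m crank '[[[0,0.04,0,0],[0,0.08,0,0],[0,0.12,0,0],[0,0.16,0,0],[0,0.18,0,0]]]'; python3 - <<'E'
from h import *
im,d=snap('top','t2');crop(im,140,120,350,195,3,'t2');crop(im,285,120,350,170,12,'t2b');im,d=snap('scene','s2');crop(im,70,130,350,260,2,'s2');crop(im,240,110,360,200,6,'s2b')
o=get_obs();print(o['tool_pos'],R.from_rotvec(o['tool_rot']).as_matrix().round(3))
E
```

```text
t: 3.03
tool_pos: [0.5092, -0.128, 0.1819]
tool_rot: [1.191, 1.209, -1.184]
contact_force: [1.0, -0.6, 1.5]
opening: 0.0604
t: 3.45
tool_pos: [0.5051, 0.0762, 0.1742]
tool_rot: [1.187, 1.223, -1.186]
contact_force: [0.3, 0.4, 0.5]
opening: 0.0853
t: 3.87
tool_pos: [0.505, 0.2579, 0.1741]
tool_rot: [1.185, 1.226, -1.184]
contact_force: [0.1, -0.7, -0.2]
opening: 0.085
[0.50517716 0.25705896 0.17397556] [[-0.001  0.999  0.035]
 [ 0.001  0.035 -0.999]
 [-1.    -0.001 -0.001]]
```

View pics/t2b.png

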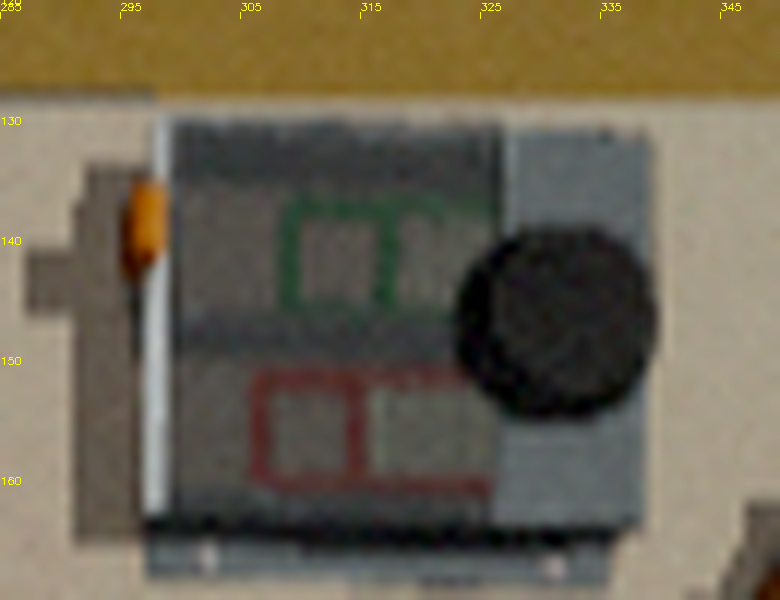

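View pics/t2.png

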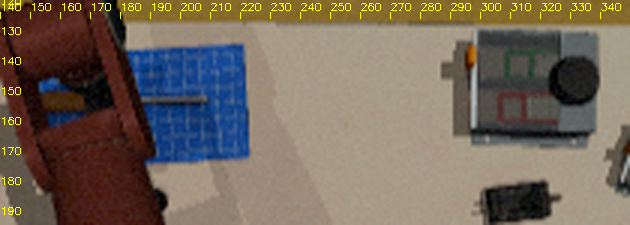

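View pics/s2.png

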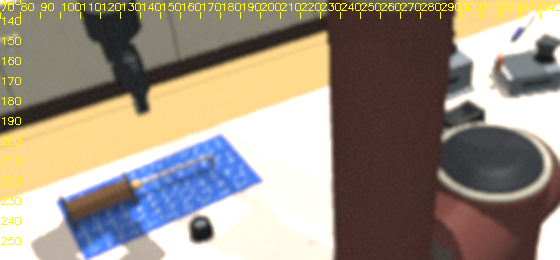

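View pics/s2b.png

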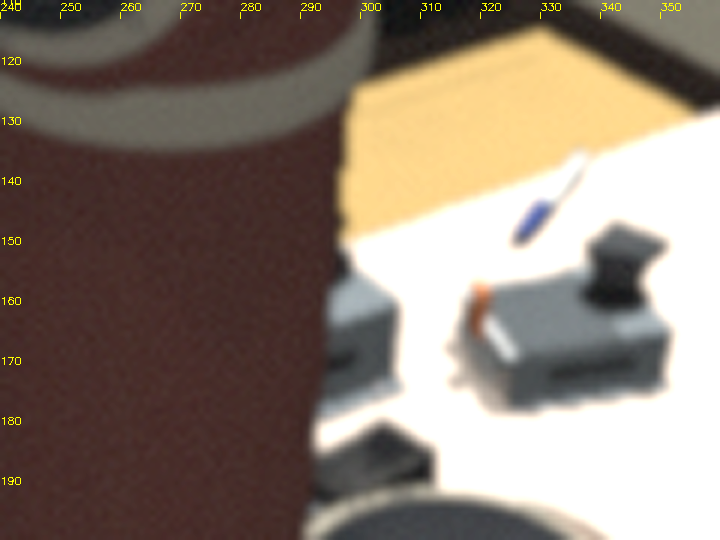

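```bash
python3 - <<'E'
from h import *
for k in('top0','t2'):
    z=np.load(f'pics/{k}.npz');im=z['im'].astype(int)[125:170,288:304]
    o=(im[:,:,0]-im[:,:,2]).clip(0)
    print(k,o.sum(1).tolist()); 
    d=z['d'][132:150,294:300];print(d[:, 3].round(3).tolist())
H=[.5257,-.2819,-1.5891]
c,s=np.cos(H[2]),np.sin(H[2])
for j in(0,.02,.025,.03):
    P=[[H[0]+c*x-s*y,H[1]+s*x+c*y,zz] for x,y,zz in [(-.091,j+.012,.098),(-.091,j-.012,.098),(-.091,j-.012,.062)]]
    print(j,proj('top',P).round(1).tolist())
E
```

```text
top0 [1147, 1118, 879, 425, 313, 232, 225, 227, 215, 185, 201, 222, 217, 205, 271, 468, 562, 551, 516, 526, 432, 261, 208, 155, 136, 157, 182, 194, 197, 202, 205, 202, 202, 197, 207, 181, 175, 168, 181, 175, 210, 227, 235, 331, 391]
[1.5750000476837158, 1.5829999446868896, 1.5839999914169312, 1.5779999494552612, 1.5820000171661377, 1.5800000429153442, 1.5829999446868896, 1.5770000219345093, 1.5379999876022339, 1.5379999876022339, 1.5379999876022339, 1.534999966621399, 1.5390000343322754, 1.5399999618530273, 1.5440000295639038, 1.562999963760376, 1.5750000476837158, 1.5779999494552612]
t2 [1116, 1127, 868, 423, 316, 227, 227, 229, 208, 210, 351, 508, 539, 544, 536, 485, 355, 265, 216, 158, 154, 143, 159, 156, 168, 191, 198, 203, 207, 213, 206, 196, 206, 197, 201, 189, 165, 176, 176, 186, 205, 239, 224, 324, 384]
[1.5779999494552612, 1.5770000219345093, 1.5759999752044678, 1.5820000171661377, 1.5449999570846558, 1.5420000553131104, 1.5429999828338623, 1.5420000553131104, 1.5420000553131104, 1.5410000085830688, 1.559000015258789, 1.5740000009536743, 1.5720000267028809, 1.5740000009536743, 1.5720000267028809, 1.5729999542236328, 1.5759999752044678, 1.5789999961853027]
0 [[296.4, 141.9], [296.3, 148.0], [295.4, 149.5]]
0.02 [[296.5, 136.8], [296.4, 142.9], [295.5, 144.5]]
0.025 [[296.6, 135.6], [296.4, 141.6], [295.5, 143.3]]
0.03 [[296.6, 134.3], [296.5, 140.4], [295.6, 142.0]]
```

Estimating from the image, the retainer sits at about +0.026, while the finger position suggests about 0.030. The threshold is 0.022 and there is plenty of time, so I'll go back and push it to its stop.

```bash
python3 -m crank '[[[0,-0.04,0,0],[0,-0.08,0,0],[0,-0.12,0,0],[0,-0.16,0,0],[0,-0.2,0,0]]]' 0;python3 -m crank '[[[0,-0.04,0,0],[0,-0.08,0,0],[0,-0.12,0,0],[0,-0.16,0,0],[0,-0.2,0,0]]]';python3 -m crank '[[[0,-0.04,0,0],[0,-0.051,0,0],[0,-0.051,0,0],[0,-0.051,-0.04,0],[0,-0.051,-0.08,0]]]';python3 -m crank '[[[0,0,-0.012,0],[0,0,-0.021,0],[0.01,0,-0.021,0],[0.02,0,-0.021,0],[0.026,0,-0.021,0]]]'
```

```text
t: 4.38
tool_pos: [0.5051, 0.0519, 0.174]
tool_rot: [1.186, 1.223, -1.187]
contact_force: [1.7, -0.7, -0.2]
opening: 0.0258
t: 4.8
tool_pos: [0.5047, -0.1482, 0.1741]
tool_rot: [1.187, 1.223, -1.188]
contact_force: [0.7, -0.1, 0.6]
opening: -0.0001
t: 5.22
tool_pos: [0.5082, -0.1973, 0.0968]
tool_rot: [1.188, 1.216, -1.183]
contact_force: [0.2, -0.4, -0.7]
opening: 0.0002
t: 5.63
tool_pos: [0.5353, -0.1969, 0.0761]
tool_rot: [1.186, 1.22, -1.184]
contact_force: [-1.2, 0.4, -0.6]
opening: -0.0003
```

```bash
python3 -m crank '[[[0.002,0,0,0],[0.004,0,0,0],[0.004,0,0,0]]]';python3 -m crank '[[[0.002,0,0,0],[0.002,0,0,0]]]'
```

```text
t: 5.88
tool_pos: [0.5378, -0.1968, 0.0747]
tool_rot: [1.186, 1.221, -1.185]
contact_force: [0.5, -0.6, 0.6]
opening: 0.0003
t: 6.05
tool_pos: [0.5385, -0.1966, 0.0738]
tool_rot: [1.186, 1.223, -1.187]
contact_force: [-1.1, -0.1, 1.9]
opening: 0.0003
```

```bash
python3 -m crank '[[[-0.01,0,0,0],[-0.012,0,0.035,0],[-0.015,0,0.075,0],[-0.02,0.03,0.1,0],[-0.03,0.07,0.1,0]]]' 1; python3 -m crank '[[[-0.002,0.04,0,0],[-0.004,0.08,0,0],[-0.006,0.12,0,0],[-0.008,0.16,0,0],[-0.01,0.2,0,0]]]';python3 -m crank '[[[0,0.04,0,0],[0,0.08,0,0],[0,0.12,0,0],[0,0.16,0,0],[0,0.2,0,0]]]'; python3 -m crank '[[[0,0.04,0,0],[0,0.077,0,0],[0,0.077,0,0]]]';python3 - <<'E'
from h import *
im,d=snap('top','t3');o=(im.astype(int)[125:150,288:304]);o=(o[:,:,0]-o[:,:,2]).clip(0);print(o.sum(1).tolist())
crop(im,285,120,350,170,12,'t3b');im,d=snap('scene','s3');crop(im,70,130,220,260,5,'s3')
o=get_obs();print(o['tool_pos'],R.from_rotvec(o['tool_rot']).as_matrix().round(3))
E
```

```text
t: 6.47
tool_pos: [0.5119, -0.1291, 0.1811]
tool_rot: [1.192, 1.208, -1.183]
contact_force: [0.5, 1.4, 1.0]
opening: 0.0607
t: 6.88
tool_pos: [0.4973, 0.0752, 0.1732]
tool_rot: [1.187, 1.223, -1.186]
contact_force: [0.8, 0.3, -0.3]
opening: 0.0856
t: 7.3
tool_pos: [0.4975, 0.2752, 0.1732]
tool_rot: [1.187, 1.224, -1.186]
contact_force: [0.4, -0.1, 0.2]
opening: 0.0856
t: 7.55
tool_pos: [0.4971, 0.3556, 0.1731]
tool_rot: [1.185, 1.228, -1.181]
contact_force: [-0.7, -1.2, 0.2]
opening: 0.0855
[1129, 1121, 876, 408, 321, 231, 228, 220, 291, 458, 497, 548, 537, 546, 435, 269, 226, 206, 162, 169, 166, 153, 162, 170, 185]
[0.49756681 0.3513611  0.17278052] [[-0.001  0.999  0.033]
 [-0.     0.033 -0.999]
 [-1.    -0.001  0.   ]]
```

View pics/t3b.png

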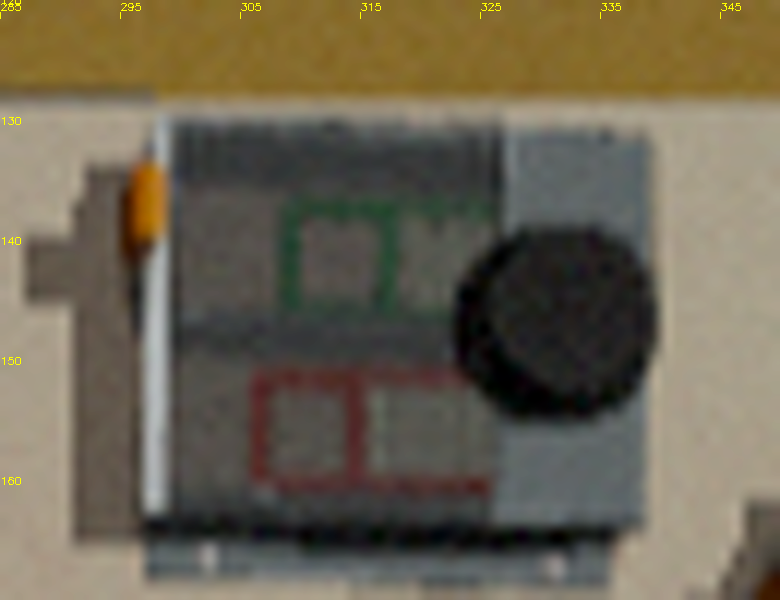

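View pics/s3.png

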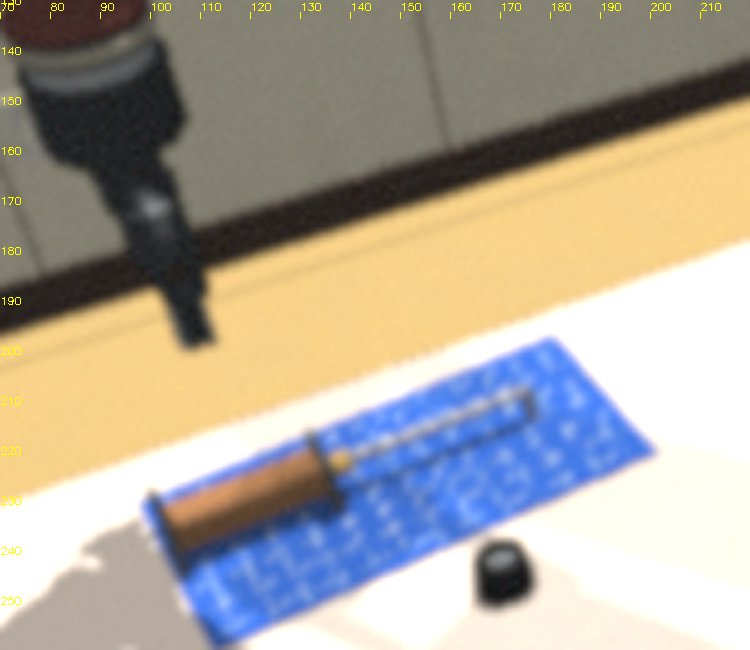

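The retainer is now at about +0.032, against its stop. The tool is over the handle, with its yaw aligned. I'll refine the pick pose, then grasp.

```bash
python3 - <<'E'
from h import *
print('rear',atz('top',147.9,154,.046),'front',atz('top',173,153.3,.046),'tip end',atz('top',209.4,153.3,.028))
print('tip scene (c3 crop ~ 176.5,211 prong bottom?)',atz('scene',176.5,212.5,.0015),'elbow',atz('scene',175.5,207.5,.0275))
E
python3 -m crank '[[[0,0,-0.04,0],[0,0,-0.08,0],[0,0,-0.115,0],[0,0,-0.14,0],[0,0,-0.155,0]]]';python3 -m crank '[[[0,0,-0.005,0],[0,0,-0.01,0],[0,0,-0.01,0],[0,0,-0.01,0]]]'
```

```text
rear [0.49616375 0.40310209 0.046     ] front [0.49958583 0.30200812 0.046     ] tip end [0.50319785 0.15740075 0.028     ]
tip scene (c3 crop ~ 176.5,211 prong bottom?) [0.5126273 0.1598832 0.0015   ] elbow [0.50833703 0.16093489 0.0275    ]
t: 8.07
tool_pos: [0.4958, 0.3474, 0.014]
tool_rot: [1.183, 1.225, -1.193]
contact_force: [-0.8, -0.7, -0.5]
opening: 0.0858
t: 8.4
tool_pos: [0.4995, 0.3506, 0.0098]
tool_rot: [1.189, 1.223, -1.185]
contact_force: [0.3, 0.4, -0.2]
opening: 0.0848
```

```bash
python3 -m crank '[[[0,0,-0.001,0],[0,0,-0.001,0],[0,0,-0.001,0],[0,0,-0.001,0],[0,0,-0.001,0]]]' 0 70;python3 -m crank '[[[0,0,0,0],[0,0,0,0],[0,0,0,0],[0,0,0.01,0],[0,0,0.03,0]]]'; python3 -m crank '[[[0,0,0.02,0],[0,0,0.04,0],[0,0,0.05,0],[0,0,0.05,0]]]';python3 - <<'E'
from h import *
im,d=snap('top','t4');crop(im,140,120,240,195,8,'t4');im,d=snap('scene','s4');crop(im,70,130,220,260,5,'s4')
o=get_obs();print(o['tool_pos'],R.from_rotvec(o['tool_rot']).as_matrix().round(3))
E
```

```text
t: 8.82
tool_pos: [0.4993, 0.351, 0.0081]
tool_rot: [1.188, 1.223, -1.184]
contact_force: [1.5, -0.5, 10.3]
opening: 0.0258
t: 9.23
tool_pos: [0.495, 0.3489, 0.0338]
tool_rot: [1.18, 1.227, -1.194]
contact_force: [-0.6, -0.2, -1.4]
opening: 0.0254
t: 9.57
tool_pos: [0.4996, 0.3514, 0.0901]
tool_rot: [1.189, 1.223, -1.183]
contact_force: [-0.3, -0.2, -1.1]
opening: 0.0248
[0.49780843 0.35037387 0.08663171] [[-0.001  1.     0.031]
 [-0.     0.031 -1.   ]
 [-1.    -0.001  0.   ]]
```

View pics/t4.png

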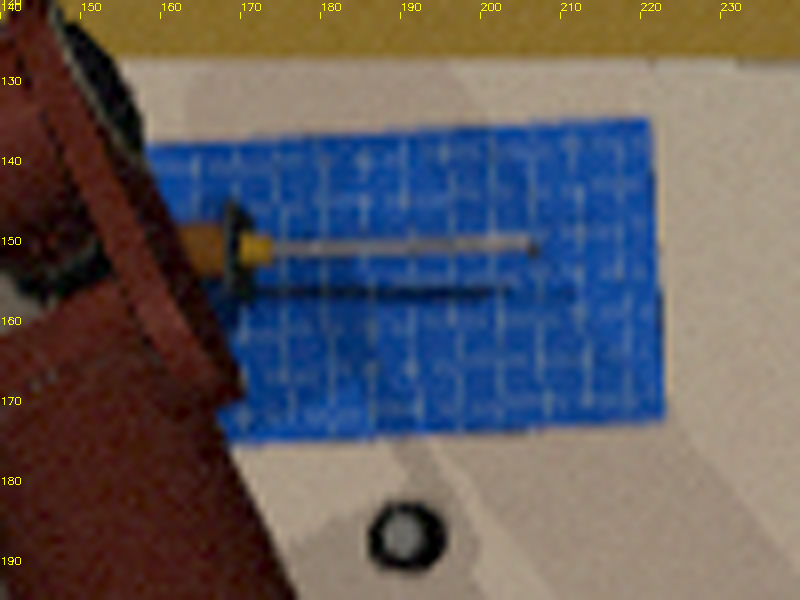

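View pics/s4.png

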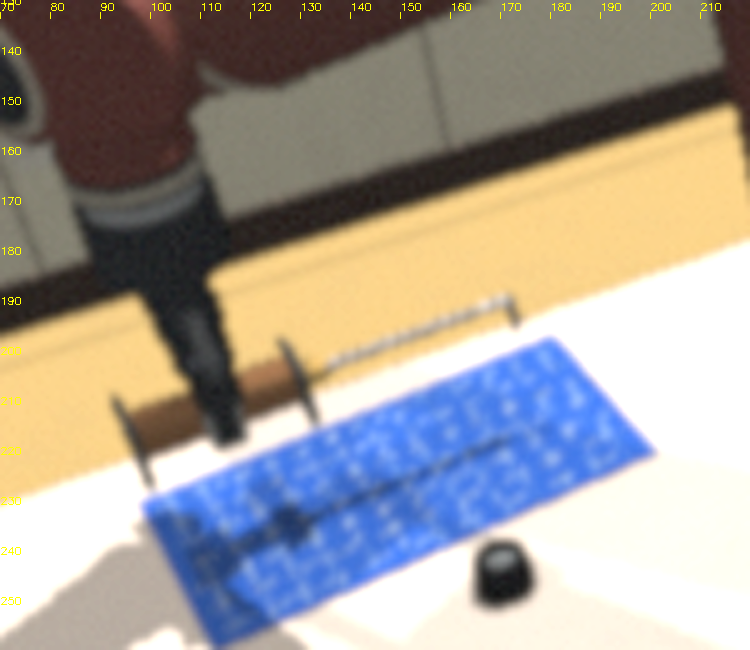

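```bash
python3 - <<'E'
from h import *
print(atz('top',207.2,151,.108), atz('scene',171.7,190,.108),atz('scene',172.8,194.8,.079))
print(proj('top',[[.503,.161,.105],[.503,.161,.09]]),proj('scene',[[.503,.161,.105],[.503,.161,.12],[.503,.161,.079]]))
d=np.load('pics/t4.npz')['d'];print([dep('top',u,v,d)[2].round(4) for u,v in[(169,150),(172,151),(180,151),(190,151),(200,150.6),(205,150.6)]])
E
```

```text
[0.49980838 0.15628842 0.108     ] [0.50075481 0.16367203 0.108     ] [0.51270618 0.16020385 0.079     ]
[[206.09526892 150.30188424]
 [206.58601814 150.91805929]] [[172.37675454 190.115164  ]
 [171.62717974 186.40865725]
 [173.64803251 196.4013951 ]]
[np.float64(0.1252), np.float64(0.1175), np.float64(0.1154), np.float64(0.1139), np.float64(0.1119), np.float64(0.1122)]
```

```bash
python3 -m crank '[[[0,-0.035,0,-0.5],[0,-0.075,0,-1],[0,-0.115,0,-1.5],[0,-0.15,0,-2],[0,-0.185,0,-3]]]';python3 -m crank '[[[0,-0.035,0,0],[0.001,-0.07,0,0],[0.002,-0.105,0,0],[0.002,-0.13,0,0],[0.002,-0.145,0,0]]]';python3 -m crank '[[[0,0,-0.02,0],[0,0,-0.04,0],[0,0,-0.055,0],[0,0,-0.06,0],[0,0,-0.06,0]]]';python3 -m crank '[[[0,0,0,0],[0,0,0,0]]]';python3 - <<'E'
from h import *
im,d=snap('top','t5');crop(im,250,120,350,190,8,'t5');im,d=snap('scene','s5');crop(im,200,130,350,230,5,'s5')
o=get_obs();print(o['tool_pos'],R.from_rotvec(o['tool_rot']).as_matrix().round(3))
E
```

```text
t: 10.08
tool_pos: [0.4964, 0.1637, 0.0849]
tool_rot: [1.223, 1.201, -1.229]
contact_force: [0.8, -0.1, -0.6]
opening: 0.025
t: 10.5
tool_pos: [0.4986, 0.0182, 0.0851]
tool_rot: [1.225, 1.201, -1.23]
contact_force: [0.6, 0.4, -1.8]
opening: 0.025
t: 10.92
tool_pos: [0.4975, 0.0209, 0.024]
tool_rot: [1.222, 1.204, -1.23]
contact_force: [0.0, 0.9, -1.9]
opening: 0.0249
t: 11.08
tool_pos: [0.501, 0.0207, 0.028]
tool_rot: [1.225, 1.198, -1.224]
contact_force: [0.3, 0.2, -1.4]
opening: 0.0252
[0.50135129 0.02064109 0.02848705] [[ 0.002  1.    -0.021]
 [-0.    -0.021 -1.   ]
 [-1.     0.002  0.   ]]
```

View pics/t5.png

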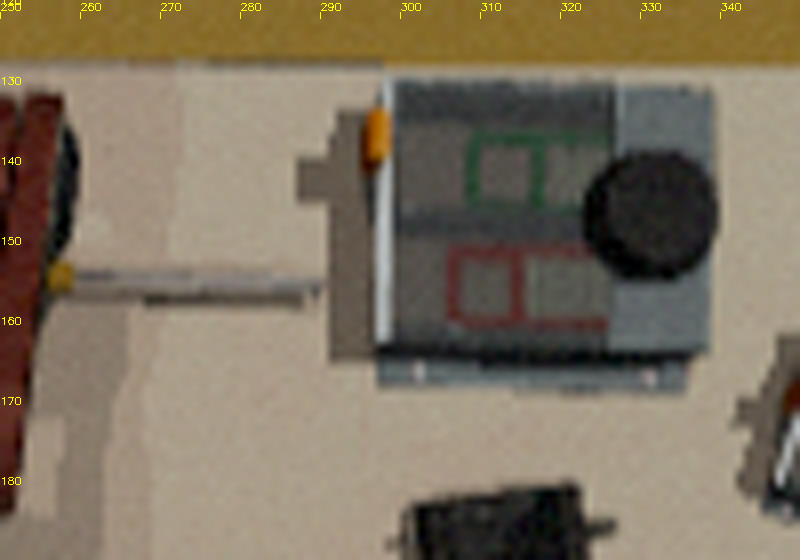

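View pics/s5.png

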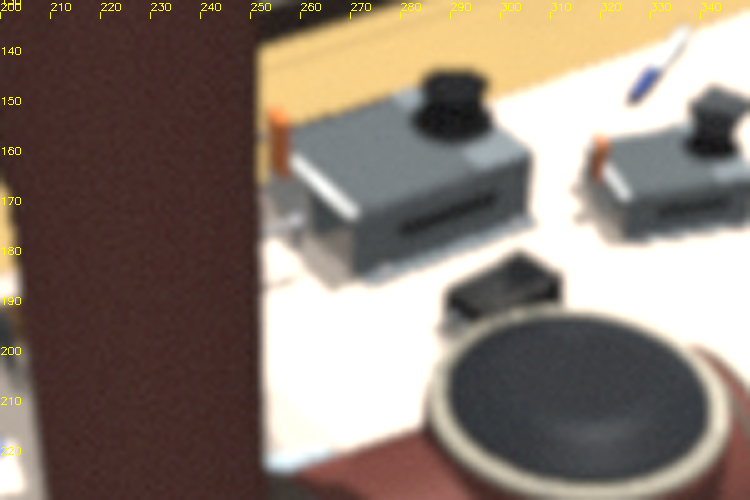

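```bash
python3 - <<'E'
from h import *
print('elbow end',atz('top',290,155.6,.047),'loop',atz('top',310.6,155.9,.012), 'bar in',atz('top',307.6,155.9,.012),'frame',atz('top',314,155.9,.012))
d=np.load('pics/t5.npz')['d'];print([dep('top',u,v,d)[2].round(4) for u,v in[(262,154.5),(270,155),(278,155),(285,155.4),(288,155.5)]])
E
```

```text
elbow end [ 0.49276711 -0.1702083   0.047     ] loop [ 0.49723156 -0.25821054  0.012     ] bar in [ 0.49716129 -0.24582244  0.012     ] frame [ 0.49731121 -0.27225141  0.012     ]
[np.float64(0.0454), np.float64(0.047), np.float64(0.0517), np.float64(0.0484), np.float64(0.0476)]
```

```bash
python3 -m crank '[[[0.001,-0.01,-0.001,0],[0.001,-0.02,-0.001,0],[0.001,-0.03,-0.001,0],[0.001,-0.04,-0.001,0],[0.001,-0.05,-0.001,0]]]';python3 -m crank '[[[0,-0.01,0,0],[0,-0.02,0,0],[0,-0.03,0,0],[0,-0.036,0,0],[0,-0.04,0,0]]]';python3 -m crank '[[[0,0,0,0],[0,0,0,0]]]';python3 - <<'E'
from h import *
im,d=snap('top','t6');crop(im,250,120,350,190,8,'t6')
o=get_obs();print(o['tool_pos'],R.from_rotvec(o['tool_rot']).as_matrix().round(3))
E
```

```text
t: 11.6
tool_pos: [0.5014, -0.0308, 0.0265]
tool_rot: [1.225, 1.198, -1.225]
contact_force: [0.3, -0.0, -1.1]
opening: 0.0249
t: 12.02
tool_pos: [0.5014, -0.0704, 0.0263]
tool_rot: [1.226, 1.199, -1.226]
contact_force: [-0.1, 0.3, -1.9]
opening: 0.0253
t: 12.18
tool_pos: [0.5014, -0.0694, 0.0263]
tool_rot: [1.225, 1.199, -1.225]
contact_force: [1.1, 0.2, -1.7]
opening: 0.0248
[ 0.5013193  -0.06916819  0.02623055] [[-0.     1.    -0.021]
 [ 0.    -0.021 -1.   ]
 [-1.    -0.    -0.   ]]
```

View pics/t6.png

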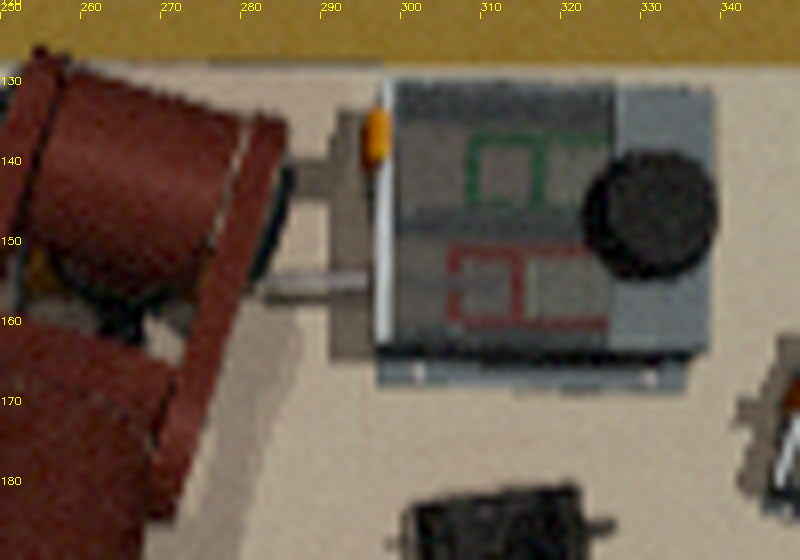

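The shank shows through the roof, ending at about (311,155) inside the red loop (306–315, 151–161). I'll lower the hook.

```bash
python3 -m crank '[[[0,0,-0.005,0],[0,0,-0.01,0],[0,0,-0.0145,0],[0,0,-0.0155,0],[0,0,-0.0155,0]]]';python3 -m crank '[[[0,0,0,0],[0,0,0,0],[0,0,0,0]]]'; python3 - <<'E'
from h import *
im,d=snap('top','t7');crop(im,270,120,350,180,9,'t7')
E
```

```text
t: 12.65
tool_pos: [0.5007, -0.069, 0.0098]
tool_rot: [1.224, 1.201, -1.226]
contact_force: [0.1, 0.5, -1.4]
opening: 0.025
t: 12.9
tool_pos: [0.5016, -0.0695, 0.0111]
tool_rot: [1.225, 1.199, -1.225]
contact_force: [0.5, -0.5, -1.2]
opening: 0.025
```

View pics/t7.png

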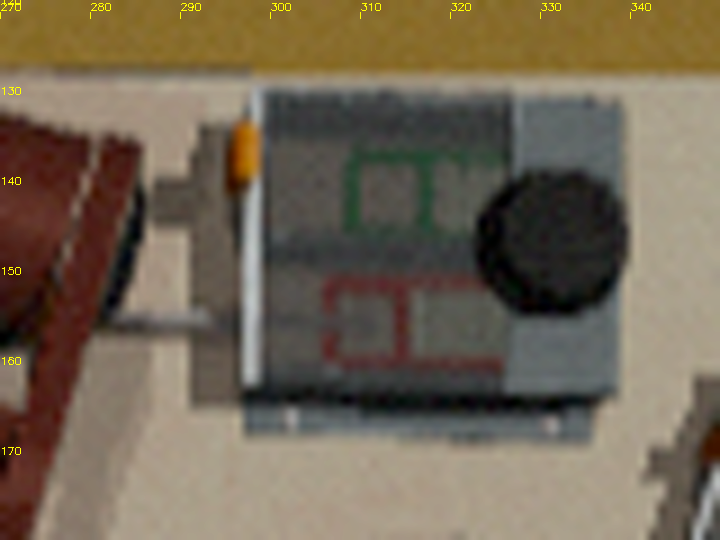

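```bash
python3 -m crank '[[[0,0.004,0,0],[0,0.009,0,0],[0,0.018,0.001,0],[0.001,0.03,0.001,0],[0.001,0.042,0.001,0]]]';python3 -m crank '[[[0,0.013,0,0],[0,0.026,0,0],[0.001,0.039,0,0],[0.001,0.052,0,0],[0.001,0.065,0,0]]]';python3 - <<'E'
from h import *
im,d=snap('top','t8');crop(im,250,120,350,190,8,'t8')
E
```

```text
t: 13.37
tool_pos: [0.5026, -0.0262, 0.012]
tool_rot: [1.225, 1.199, -1.225]
contact_force: [0.5, -0.8, -2.0]
opening: 0.0251
t: 13.78
tool_pos: [0.5032, 0.0393, 0.0118]
tool_rot: [1.224, 1.199, -1.224]
contact_force: [-0.1, -0.2, -1.7]
opening: 0.0255
```

View pics/t8.png

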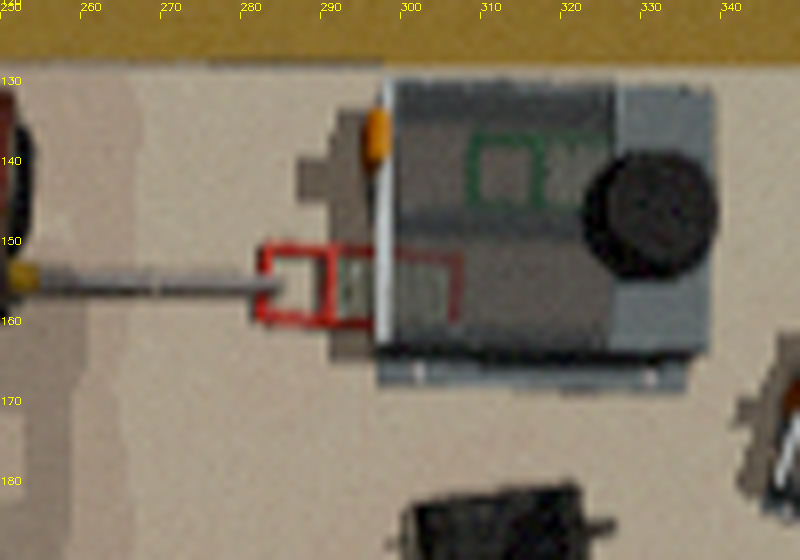

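The red cassette is coming out, with its loop at (285,155) and tail at u≈307. I'll drag it another 85 mm or so.

```bash
python3 -m crank '[[[0,0.012,0,0],[0,0.025,0,0],[0.001,0.038,0,0],[0.001,0.051,0,0],[0.001,0.06,0,0]]]';python3 -m crank '[[[0,0.01,0,0],[0,0.019,0,0],[0.001,0.025,0,0],[0.001,0.028,0,0],[0.001,0.028,0,0]]]';python3 - <<'E'
from h import *
im,d=snap('top','t9');crop(im,225,120,325,190,8,'t9')
H=[.5257,-.2819,-1.5891];c,s=np.cos(H[2]),np.sin(H[2])
print(proj('top',[[H[0]+c*-.1-s*y,H[1]+s*-.1+c*y,0.016] for y in(-.05,-.03,-.01)]))
E
```

```text
t: 14.25
tool_pos: [0.5042, 0.099, 0.0118]
tool_rot: [1.224, 1.199, -1.224]
contact_force: [0.5, -0.3, -2.1]
opening: 0.0249
t: 14.67
tool_pos: [0.5055, 0.1262, 0.0118]
tool_rot: [1.225, 1.199, -1.224]
contact_force: [0.5, -0.2, -2.1]
opening: 0.0254
[[291.98746863 160.40427305]
 [292.07464094 155.5787135 ]
 [292.16167748 150.76066954]]
```

View pics/t9.png

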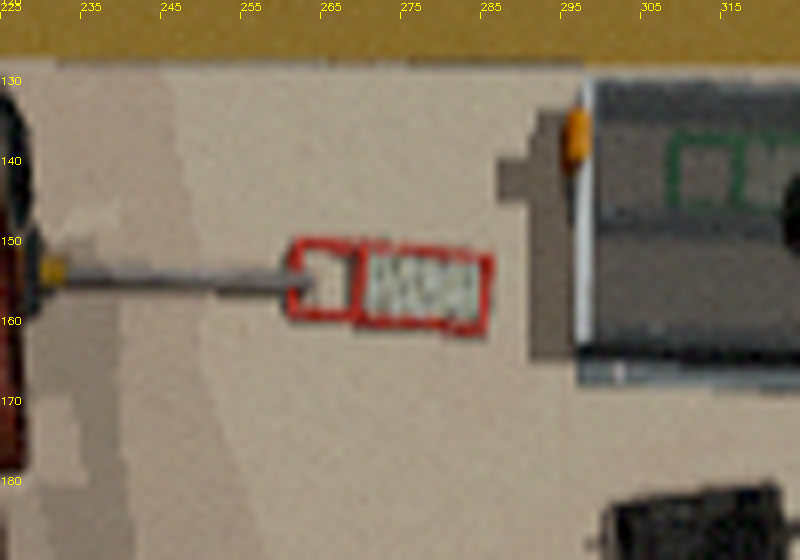

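```bash
python3 -m crank '[[[0,-0.003,0,0],[0,-0.007,0,0],[0,-0.007,0.004,0],[0,-0.007,0.012,0],[0,-0.007,0.025,0]]]';python3 -m crank '[[[0,0,0.02,0],[0,0.01,0.035,0],[-0.004,0.04,0.035,0],[-0.008,0.08,0.035,0],[-0.012,0.12,0.035,0]]]';python3 -m crank '[[[0,0.04,0,0],[0,0.07,0,0],[0,0.085,0,0],[0,0.088,0,0],[0,0.088,0,0]]]';python3 - <<'E'
from h import *
im,d=snap('top','t10');crop(im,140,120,300,195,5,'t10');im,d=snap('scene','s10');crop(im,70,150,220,260,5,'s10')
o=get_obs();print(o['tool_pos'],o['contact_force'])
E
```

```text
t: 15.13
tool_pos: [0.5043, 0.1181, 0.0363]
tool_rot: [1.224, 1.2, -1.228]
contact_force: [-0.9, 0.4, -1.8]
opening: 0.0253
t: 15.55
tool_pos: [0.4941, 0.2394, 0.0736]
tool_rot: [1.229, 1.197, -1.225]
contact_force: [0.8, 0.1, -1.6]
opening: 0.0252
t: 15.97
tool_pos: [0.4935, 0.3269, 0.0722]
tool_rot: [1.224, 1.199, -1.224]
contact_force: [-1.0, -0.3, -2.5]
opening: 0.0252
[0.49348404 0.32540165 0.07176283] [ 0.01842749  0.02862219 -1.08004819]
```

View pics/t10.png

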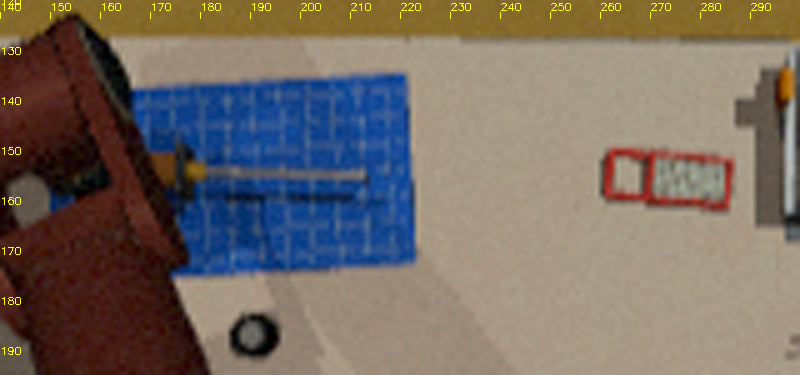

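View pics/s10.png

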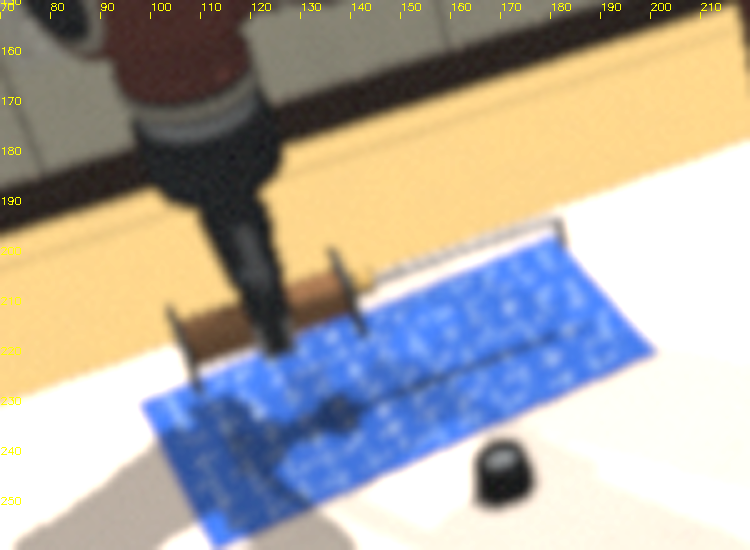

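The cassette lies free at (265–286, 150–161), and the pick is over the mat with its tip at (213,155). I'll lower it to TCP z ≈ 0.009 and release.

```bash
python3 -m crank '[[[0,0,-0.02,0],[0,0,-0.038,0],[0,0,-0.05,0],[0,0,-0.058,0],[0,0,-0.06,0]]]';python3 -m crank '[[[0,0,-0.001,0],[0,0,-0.002,0],[0,0,-0.003,0],[0,0,-0.003,0],[0,0,-0.003,0]]]'
```

```text
t: 16.48
tool_pos: [0.4924, 0.325, 0.0098]
tool_rot: [1.223, 1.199, -1.229]
contact_force: [0.2, 0.4, -1.2]
opening: 0.0252
t: 16.9
tool_pos: [0.4938, 0.3269, 0.0095]
tool_rot: [1.226, 1.199, -1.224]
contact_force: [0.2, -0.2, -1.0]
opening: 0.0253
```

```bash
python3 -m crank '[[[0,0,-0.0005,0],[0,0,-0.001,0],[0,0,-0.001,0]]]';python3 -m crank '[[[0,0,0,0],[0,0,0,0],[0,0,0,0],[0,0,0,0],[0,0,0,0]]]' 1;python3 -m crank '[[[0,0,0,0],[0,0,0,0],[0,0,0.005,0],[0,0,0.02,0],[0,0,0.05,0]]]';python3 -m crank '[[[0,0,0.04,0],[0,0,0.08,0],[0,0.03,0.12,0],[-0.01,0.07,0.12,0],[-0.02,0.11,0.12,0]]]';python3 -m crank '[[[0,0.04,0,0],[0,0.06,0,0],[0,0.06,0,0],[0,0.06,0,0],[0,0.06,0,0]]]';python3 - <<'E'
from h import *
im,d=snap('top','t11');crop(im,140,120,350,195,3,'t11');im,d=snap('scene','s11');crop(im,70,150,220,260,5,'s11')
o=get_obs();print(o['t'],o['tool_pos'],o['contact_force'])
E
```

```text
t: 17.15
tool_pos: [0.4937, 0.3268, 0.0083]
tool_rot: [1.225, 1.199, -1.224]
contact_force: [0.0, -0.3, 0.9]
opening: 0.0249
t: 17.57
tool_pos: [0.4934, 0.3266, 0.0078]
tool_rot: [1.225, 1.199, -1.225]
contact_force: [0.7, -0.1, -0.5]
opening: 0.0834
t: 17.98
tool_pos: [0.4904, 0.3251, 0.0544]
tool_rot: [1.219, 1.202, -1.232]
contact_force: [-0.3, -0.2, 0.1]
opening: 0.0856
t: 18.4
tool_pos: [0.477, 0.4343, 0.184]
tool_rot: [1.235, 1.196, -1.218]
contact_force: [1.4, 0.7, 0.4]
opening: 0.0852
t: 18.82
tool_pos: [0.4744, 0.4916, 0.1776]
tool_rot: [1.224, 1.199, -1.226]
contact_force: [1.0, -0.4, -0.6]
opening: 0.0857
18.9167 [0.47470309 0.49112396 0.17774055] [-1.1862024  -0.29961855 -0.15134851]
```

View pics/t11.png

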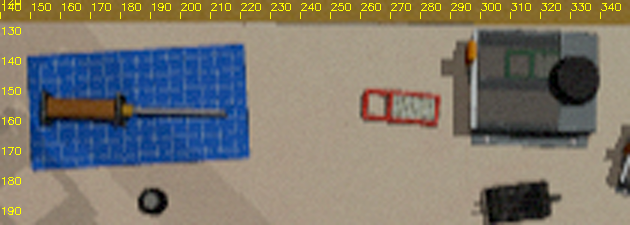

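View pics/s11.png

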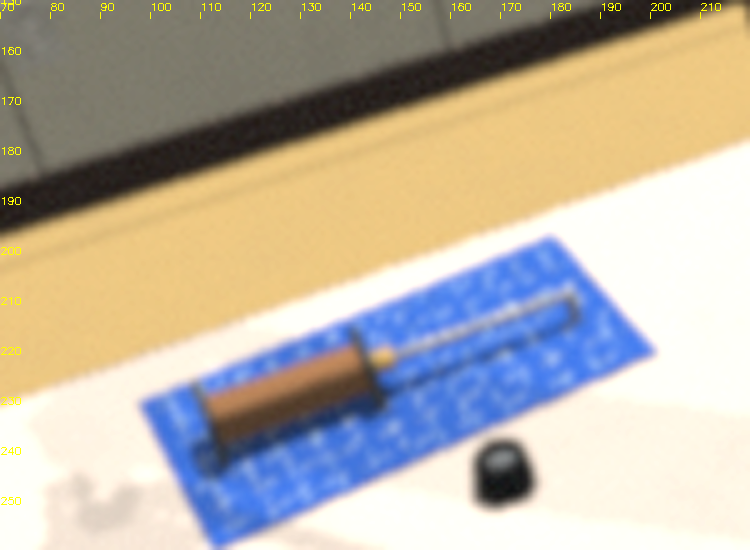

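The pick lies hook down, fully on the mat. The red cassette is flat and clear at (260–286), the tab is still over the green bay, and the green cassette, loupe and adapter have not moved.

```bash
python3 -c "
from station import *
print(finish_job())"
```

```text
the job is handed in; nothing more can be done
None
```

I finished the task and handed it in at about 19 s of the 64 s allowed; no verdict is reported.

- **Retainer:** I pushed it over the green bay in two goes. After the first push the image gave about +26 mm and the finger position about +30 mm. I pushed again, and the image then showed about +32 mm, its end stop.
- **Red cassette:** I dropped the pick's hook into the loop inside the bay without meeting resistance and dragged the cassette straight out. It lies flat, with its back end about 42 mm clear of the mouth.
- **Pick:** I laid it back hook down, and the last pictures show it fully on the mat.
- **Everything else:** the green cassette, loupe and adapter look unmoved in the last pictures. The gripper is clear of everything. The largest force I saw was about 10 N, when gripping the handle.

The only checks that disagreed were minor. Before insertion the image put the prong about 4 mm to one side of where the arm position said it should be, so I shifted it part of the way. That was well inside the loop's clearance.

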